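# Clamp the lower mould half, fit the upper half on its dowels and hold the mould shut

### The job

Close the specimen casting mould: first slide the red-handled jaw of the clamping fixture shut until it presses the lower mould half tight (about 10 N) against the fixed jaw. Then fit the upper half over the two dowel pins (either way round) until the halves meet flush, and press it down with about 15 N. Finish while still holding the pair pressed together; do not let go, and leave the jar, the dropper bottle and the petri dish alone.

Things in the scene. Friction and masses are not known exactly. Their poses are not given: they have to be found in the camera images.
- fixture: Grey clamping fixture fixed to the table, base plate 126 x 190 x 12 mm. Origin on the table, below where the lower half's centre rests when clamped. The fixed steel jaw (36 mm high) is on the +y side, its face at y = +30 mm; the sliding jaw (84 mm wide, 36 mm high) is on the -y side and closes along +y. Rails 8 mm high guide the lower half at x = +-50.5 mm.
- jaw (a joint): Travel of the sliding jaw in m: 0 fully open, growing as it moves along the fixture's +y; about 0.035 when the lower half is tight between both jaws. It slides with about 2.5 N of friction, pushing the lower half along costs up to 5 N more, and it stays where it is left.
- jaw_handle (a point): Point to hold on the red upright block on the sliding jaw, 66 mm above the table. The block is 34 mm along the fixture's x, 16 mm along y (the sliding direction) and reaches from 36 to 86 mm above the table. Axes as the fixture's.
- lower_top (a point): Centre of the upper face of the lower mould half, an aluminium block 96 x 60 x 30 mm (x, y, z) lying loose on the fixture's base between the jaws; this face is 42 mm above the table. Two brass dowels, 10 mm thick with tapered tips, stand at x = +-34 mm, y = 0 here and rise 20 mm above the face.
- upper_handle (a point): Centre of the black handle (46 x 24 x 39 mm in x, y, z) on the upper mould half, 47 mm above its underside. That half: aluminium block 96 x 60 x 28 mm, 0.35 kg, flat on the table, 13 mm through holes at x = +-34 mm, y = 0. The handle's top is 67 mm above the underside. Seated flush, this point is 47 mm above lower_top, x axes parallel, either way round.
- jar: Small white-capped jar with a yellow band, 47 x 47 x 56 mm, standing on the table; origin at the centre of its underside. A bystander.
- dropper: Dropper bottle with a red rubber bulb, 33 x 33 x 99 mm, standing on the table; origin at the centre of its underside. A bystander.
- petri_dish: Clear round petri dish, 68 mm across, 18 mm high, lying on the table; origin at the centre of its underside. A bystander.
There are look-alikes about, which are no part of the job. What is shaped like the part that bears upper_handle but pink or purple is not meant.

How it is judged:
On the way, in this order (a step that is already met when the one before it is completed fails the run):
1. the sliding jaw presses the lower half against the fixed jaw (value of joint jaw above 0.0335 m and contact force between jaw and lower_half above 1.5 N), for 0.1 s.
2. the upper half sits flush on the lower half, dowels in its holes (z of upper_handle in the frame of lower_top below 0.049 m and horizontal distance between upper_handle and lower_top below 0.004 m), for 0.2 s.
At the end, for the whole second after the job is handed in: The jaw still clamps the lower half (travel over 33 mm), the upper half sits flush on the dowels (within 2 mm in height, 4 mm sideways, 0.08 rad in turn and 0.04 rad in tilt), and the fingers keep the two halves pressed together with 8 to 40 N (all of step 2 and value of joint jaw above 0.033 m and z of upper_handle in the frame of lower_top above 0.044 m and angle between the x axis of upper_handle and the x axis of lower_top, either way round below 0.08 rad and angle between the z axis of upper_handle and the z axis of lower_top, either way round below 0.04 rad and angle between lower_top's own z axis and vertical below 0.05 rad and contact force between upper_half and lower_half between 8 and 40 N and contact force between the fingers and upper_half above 3 N); the arm keeps its last pose, push and grip.
It fails at once if a bystander was moved by more than 3 cm or tipped (distance of any of jar, dropper, petri_dish from where it was at the start of the episode above 0.03 m or angle between any of jar, dropper, petri_dish's own z axis and vertical above 0.5 rad).
It fails at once if the halves were rammed together (contact force between upper_half and lower_half above 120 N).
It also fails if it takes over 54 s, if anything falls off the work surface, if the arm or the gripper's body presses on something with over 40 N, if the wrist force passes 120 N, or if a joint passes its speed limit or range.

### The arm

A 6-joint arm with a two-finger parallel gripper is mounted at the origin on a cart in front of the work surface, level with it; the furniture and walls round the work are solid. World frame = base frame: x ahead of the robot, y to its left, z up, the work surface at z = 0. Lengths are in m, angles in rad, forces in N, time in s.
With the tool pointing down it reaches from about 0.35 to 0.85 m from the base axis. Payload 8.1 kg.
Tool frame: the origin (TCP) lies midway between the tips of the shut fingers; the grasp point (between the pads) lies 19 mm behind it; z points along the fingers, y is the direction in which the jaws open and shut (so a half turn about z gives the same grasp; the last joint's range is limited). The gripper opens to 93 mm and grips with 3 to 60 N. Pads are 15 mm wide; open, the fingers measure 128 mm over their backs; the gripper's body (75 mm by 188 mm) begins 65 mm behind the grasp point.
Start: joints at [1.188, 0.13, 1.488, -0, 1.523, -0.085], TCP at [0.176, 0.574, 0.183] pointing down, gripper open.
Joint ranges: [-2.96, 2.96], [-0.89, 2.26], [0.02, 2.5], [-1.34, 4.48], [0, 2.73], [-2.66, 2.66]. Speed limits (rad/s): [2.39, 2.39, 2.79, 3.14, 3.14, 3.14].

### API

Orientations are given as a rotation vector (axis times angle).
In Python, from plant import robot gives the robot as it stands. The module is installed in compiled form; this text tells all that it offers.
- The arm moves only by the shell command python3 -m pendant 'ROWS' [FORCE]. ROWS is JSON, a list of rows, each an object with "translation": the shift along the tool's x, y, z in mm, a list of three; "twist": the turn, a rotation vector about the tool's x, y, z in rad, a list of three; "grip": the opening, from -1 (shut) to 1 (fully open). A call has exactly 10 rows; each row shifts and turns the pose as measured when the row begins, along the tool's axes as they then stand; what a row does not reach is not made up. A row lasts 1/10 s, in which the tool goes at most 50 mm and 8.59 degrees, less where a joint would pass 70% of its speed; a pose out of reach is approached as far as the arm can. A call is refused whole if a number of a shift passes 50 or a number of a turn 0.15, either way. A call with a gripper value outside its range is refused whole. The fingers move at their own pace and stop on an object; FORCE is the grip in N (left out, the last holds). Time passes only in rows, so rows that do not move let the fingers close, or fill a call up. It gives the time, the measured TCP pose, the force and the opening at its end, in the units of the state.
- robot.read_state(): the state, without advancing time (a new reading comes with each control period).
- robot.read_camera(name): name is "side" or "top"; returns (picture, depth): 400x640x3 uint8, red, green, blue; 400x640 float32, m along the optical axis (not along the pixel's ray), 0 where there is no reading.
- robot.camera_info(name): a dict with "vertical_fov" (degrees; the focal length in pixels is half the picture's height over the tangent of half this angle, whatever the lens; pixels are square), "cx", "cy" (the principal point, pixels), "cam_to_world" (4x4, takes a point from camera to world coordinates). Camera axes: x right, y up, looking along -z (the intrinsics and any distortion apply to the point x, -y, -z); pixel columns grow to the right and rows downward; lengths in m; the calibration is good to about 2 mm. A picture is of the moment at which its call begins. camera_info takes no time and is no camera call.
- robot.close_job(): hands the job in, once; it reports no verdict.
The state is a dict: "t": time; "q": joint angles; "dq": joint speeds; "joint_torque": joint torques, N m; "tool_pos": TCP position; "orientation": TCP orientation; "force": force on the tool from outside, world axes, zero at the start; "wrist_torque": the same for the moment, N m; "opening": finger opening in m.
Only numpy, scipy, OpenCV 4.12 (cv2) and the standard library are available. Lean on these libraries where they do the work, as an engineer would, in place of code of your own. Each camera call takes 0.05 s, during which the arm holds its last target. There are 200 camera calls.

## Working session

There is one attempt and no reset: what is moved stays moved. The work goes in short steps, Python scripts to look and compute and a shell command to move; the robot and the scene stay as the last step left them, time stands still between calls to the robot, and variables do not carry over. Pictures are saved under pics/ and viewed, about 8 in all and at most 12, crops included, and the job is handed in when it is done.

```bash
mkdir -p pics; cat > h.py <<'E'
import numpy as np, cv2
from plant import robot
from scipy.spatial.transform import Rotation as R
def shot(n,f):
    p,d=robot.read_camera(n); cv2.imwrite(f'pics/{f}.png',p[:,:,::-1]); np.save(f'pics/{f}.npy',d); return p,d
def world(n,d):
    i=robot.camera_info(n); f=200/np.tan(np.radians(i['vertical_fov'])/2)
    v,u=np.mgrid[0:400,0:640]; c=np.stack([(u-i['cx'])/f*d,-(v-i['cy'])/f*d,-d,np.ones_like(d)],-1)
    return (c@np.array(i['cam_to_world']).T)[...,:3]
def st():
    s=robot.read_state(); r=R.from_rotvec(s['orientation']).as_matrix()
    print('t',s['t'],'pos',np.round(s['tool_pos'],4),'F',np.round(s['force'],1),'open',s['opening']); print(np.round(r,3)); return s,r
E
python3 - <<'E'
from h import *
st()
for n in('top','side'):
    i=robot.camera_info(n); print(i)
    shot(n,n+'0')
E
```

```text
t 0.0 pos [0.1758 0.573  0.1819] F [-0.3  0.2 -0.1] open 0.0931261734542502
[[-0.956  0.293 -0.001]
 [ 0.293  0.956 -0.002]
 [ 0.    -0.002 -1.   ]]
{'vertical_fov': 48.710255601458265, 'cx': 316.71998371937, 'cy': 200.17260959974317, 'cam_to_world': array([[ 2.58701515e-02,  9.96208259e-01, -8.30652718e-02,
         4.56962517e-01],
       [-9.99664473e-01,  2.58882991e-02, -8.58770307e-04,
         1.68076274e-01],
       [ 1.29490453e-03,  8.30596177e-02,  9.96543739e-01,
         1.28948153e+00],
       [ 0.00000000e+00,  0.00000000e+00,  0.00000000e+00,
         1.00000000e+00]])}
{'vertical_fov': 52.00036603829447, 'cx': 317.90010846411445, 'cy': 192.93013435721392, 'cam_to_world': array([[-0.6353994 , -0.62156086,  0.45818087,  1.0249452 ],
       [ 0.7721458 , -0.51730884,  0.36902904,  0.55247609],
       [ 0.00764701,  0.58826326,  0.80863333,  0.93671986],
       [ 0.        ,  0.        ,  0.        ,  1.        ]])}
```

View pics/top0.png

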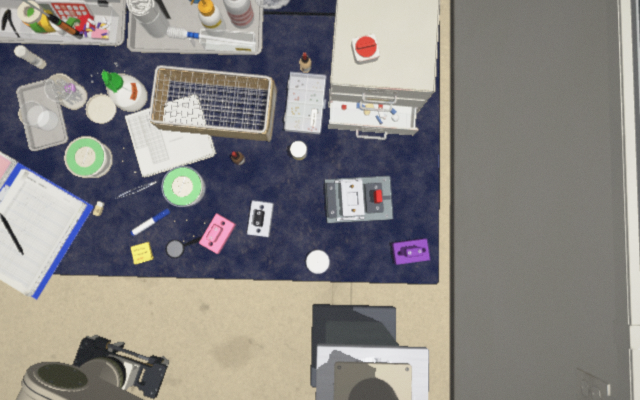

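View pics/side0.png

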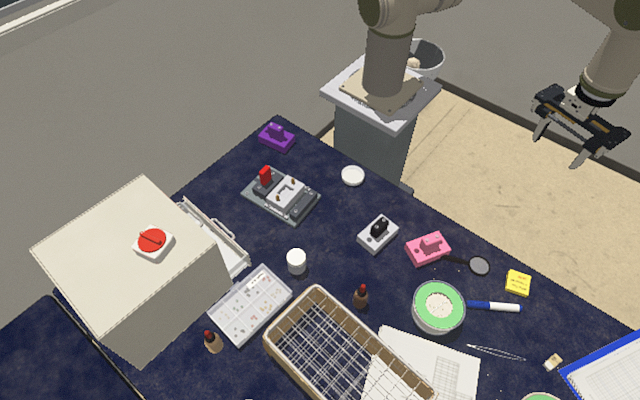

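Top view: the candidates for the upper half are grey with a black handle at (260,218), pink at (217,234) and purple at (411,251). The grey one fits, since pink and purple are excluded. The fixture is at (358,199) with its red handle at (377,197). The petri dish is at (318,262), the jar at (298,150), and dropper bottles at (237,158) and (305,62). I'll measure these and confirm in an enlarged crop.

```bash
cat > m.py <<'E'
from h import *
def rect(name,P,m,zr):
    q=P[m&(P[...,2]>zr[0])&(P[...,2]<zr[1])]
    if len(q)<5: print(name,'few',len(q)); return
    (c,s,a)=cv2.minAreaRect((q[:,:2]*1000).astype(np.float32))
    print(name,len(q),'c',np.round(c,1),'size',np.round(s,1),'ang',round(a,1),'z',np.round(np.percentile(q[:,2],[5,50,95])*1000,1),'mean',np.round(q.mean(0)*1000,1))
def box(u0,u1,v0,v1):
    m=np.zeros((400,640),bool); m[v0:v1,u0:u1]=1; return m
E
python3 - <<'E'
from m import *
for n,B in (('top',dict(up=(242,280,195,245),fx=(318,398,168,228))),('side',dict(up=(350,408,208,260),fx=(236,326,160,228)))):
    p=cv2.imread(f'pics/{n}0.png')[:,:,::-1]; P=world(n,np.load(f'pics/{n}0.npy'))
    h,s,v=cv2.split(cv2.cvtColor(p.copy(),cv2.COLOR_RGB2HSV))
    print(n)
    up=box(*B['up']);fx=box(*B['fx'])
    rect('table',P,box(*B['up']),(-.01,.012))
    rect('up top',P,up&(v>120)&(s<60),(.02,.036))
    rect('handle',P,up&(v<80),(.055,.075))
    red=((h<8)|(h>172))&(s>140)&(v>90)
    rect('red top',P,fx&red,(.076,.095)); rect('red',P,fx&red,(.03,.095))
    rect('base',P,fx,(.006,.1)); rect('low+jaws',P,fx,(.030,.1))
    rect('lowtop',P,fx&(v>150)&(s<60),(.037,.05))
    rect('brass',P,fx&(s>60)&(h>10)&(h<35),(.045,.07))
    u0,u1,v0,v1=B['fx']; a=cv2.resize(p[v0:v1,u0:u1],None,fx=5,fy=5,interpolation=cv2.INTER_CUBIC)
    u0,u1,v0,v1=B['up']; b=cv2.resize(p[v0:v1,u0:u1],None,fx=5,fy=5,interpolation=cv2.INTER_CUBIC)
    H=max(a.shape[0],b.shape[0]); pad=lambda x:cv2.copyMakeBorder(x,0,H-x.shape[0],0,0,0)
    cv2.imwrite(f'pics/{n}crop.png',np.hstack([pad(a),pad(b)])[:,:,::-1])
a=cv2.imread('pics/topcrop.png');b=cv2.imread('pics/sidecrop.png')
w=max(a.shape[1],b.shape[1]);f=lambda x:cv2.copyMakeBorder(x,0,0,0,w-x.shape[1],0)
c=np.vstack([f(a),f(b)]);print(c.shape);cv2.imwrite('pics/crop.png',c[:600] if 0 else cv2.resize(c,None,fx=min(1,600/c.shape[0]),fy=min(1,600/c.shape[0])))
E
```

```text
top
table 1194 c [504. 332.] size [143.9 109.4] ang 1.8 z [-3.7  0.6  5.2] mean [502.4 330.    0.7]
up top 526 c [505.1 331.4] size [61.1 96.2] ang 83.9 z [24.  28.6 32.6] mean [504.4 330.   28.4]
handle 87 c [506.3 330.1] size [22.3 39.9] ang 83.2 z [59.3 67.1 72.1] mean [506.5 328.9  66.9]
red top 76 c [573.3   0.9] size [32.8 16.2] ang 6.7 z [81.1 86.2 89.6] mean [573.2   1.4  85.7]
red 93 c [573.8  -3. ] size [32.9 24.2] ang 5.5 z [51.3 85.  89.4] mean [573.1   2.5  81.1]
base 2839 c [575.3  51.8] size [172.8 227.9] ang 1.5 z [ 9.2 31.5 47. ] mean [567.7  50.8  28.6]
low+jaws 1461 c [568.6  61.4] size [ 98.2 158.6] ang 4.8 z [32.5 39.4 81.9] mean [568.3  60.4  42.1]
lowtop 570 c [569.2  63.2] size [ 96.6 131.7] ang 6.0 z [38.5 42.5 46.7] mean [568.2  68.2  42.7]
brass 10 c [568.   69.6] size [72.7  6.1] ang 3.2 z [58.2 61.5 64. ] mean [568.4  68.7  61.4]
side
table 2116 c [489.6 332.7] size [166.9 157.4] ang 36.8 z [-2.5  0.5  3.9] mean [493.3 332.6   0.6]
up top 472 c [505.2 332.4] size [60.6 98.2] ang 83.9 z [24.4 28.  30.8] mean [513.9 335.1  27.8]
handle 123 c [508.1 334. ] size [20.4 44.2] ang 85.4 z [57.1 66.3 69.4] mean [511.2 335.   65.2]
red top 74 c [574.8   3.2] size [33.3 16. ] ang 9.8 z [78.3 84.9 87.4] mean [575.6   4.1  83.8]
red 177 c [575.    3.1] size [33.5 16.7] ang 5.3 z [37.4 70.4 86.8] mean [576.8   6.2  67.1]
base 2610 c [557.5  42.8] size [226.8 222.2] ang 32.1 z [10.  34.  60.5] mean [581.   63.7  31.2]
low+jaws 1521 c [568.6  62.3] size [100.3 159.4] ang 4.7 z [31.6 38.7 78.5] mean [572.4  61.9  42.1]
lowtop 506 c [568.8  66.9] size [ 99.7 132.1] ang 6.9 z [38.7 41.9 44.7] mean [570.3  71.5  41.8]
brass 24 c [569.4  71.7] size [75.   5.1] ang 5.0 z [48.4 55.1 60.8] mean [573.2  72.2  54.5]
(640, 740, 3)
```

View pics/crop.png

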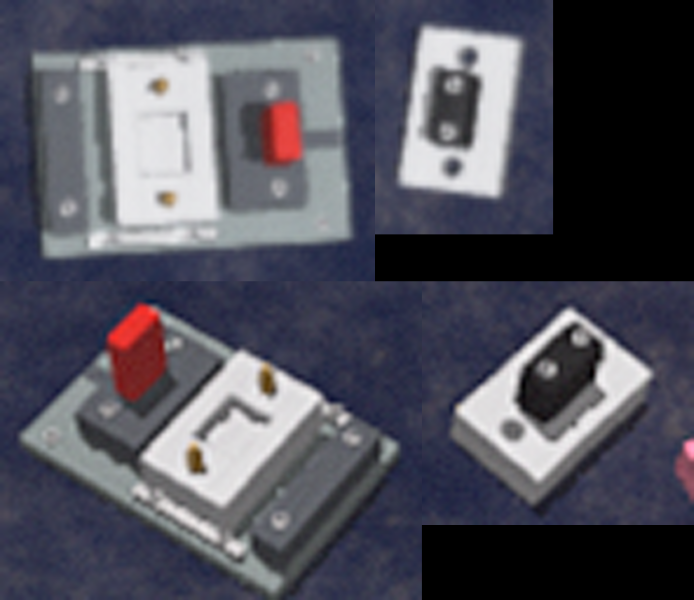

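The crop confirms it: the upper half is the white-grey block with a black handle, and the fixture's red jaw is open. Fixture yaw is about +5°, and the upper half's long axis is at about −6°. The red handle is at (574, 2) mm and lower_top at about (569, 70). I'll turn the tool by −0.39 about its z and head for the red handle.

```bash
python3 -m pendant '[{"translation":[0,0,0],"twist":[0,0,-0.13],"grip":1},{"translation":[0,0,0],"twist":[0,0,-0.13],"grip":1},{"translation":[0,0,0],"twist":[0,0,-0.13],"grip":1},{"translation":[-24,-43,0],"twist":[0,0,0],"grip":1},{"translation":[-24,-43,0],"twist":[0,0,0],"grip":1},{"translation":[-24,-43,0],"twist":[0,0,0],"grip":1},{"translation":[-24,-43,0],"twist":[0,0,0],"grip":1},{"translation":[-24,-43,0],"twist":[0,0,0],"grip":1},{"translation":[-24,-43,0],"twist":[0,0,0],"grip":0},{"translation":[-24,-43,0],"twist":[0,0,0],"grip":0}]' 20; cat > go.py <<'E'
import sys
from h import *
s,r=st(); x,y,z,yaw=map(float,sys.argv[1:5])  # mm, yaw of tool y in deg
d=np.array([x,y,z])-s['tool_pos']*1000 if not isinstance(s['tool_pos'],list) else np.array([x,y,z])-np.array(s['tool_pos'])*1000
t=np.radians(yaw); W=np.array([[-np.sin(t),np.cos(t),0],[np.cos(t),np.sin(t),0],[0,0,-1]]).T
print('tool shift mm',np.round(r.T@d,1),'twist',np.round(R.from_matrix(r.T@W).as_rotvec(),3))
E
sed -i 's/\[\[-np.sin(t),np.cos(t),0\]/[[-np.sin(t),np.cos(t),0]/' go.py; python3 go.py 574 2 150 95
```

```text
t: 1.1
tool_pos: [0.3739, 0.2869, 0.176]
orientation: [0.188, -3.129, 0.014]
force: [0.1, 0.8, 0.2]
opening: 0.0816
t 1.1 pos [0.3739 0.2869 0.176 ] F [0.1 0.8 0.2] open 0.08164515960466585
[[-0.993 -0.12  -0.007]
 [-0.12   0.993 -0.009]
 [ 0.008 -0.009 -1.   ]]
tool shift mm [-164.8 -306.6   27.3] twist [-0.009 -0.008  0.033]
```

```bash
python3 -m pendant '[{"translation":[-20,-38,2],"twist":[-0.009,-0.008,0.033],"grip":0},{"translation":[-20,-38,2],"twist":[0,0,0],"grip":0},{"translation":[-20,-38,2],"twist":[0,0,0],"grip":0},{"translation":[-20,-38,2],"twist":[0,0,0],"grip":0},{"translation":[-20,-38,2],"twist":[0,0,0],"grip":0},{"translation":[-20,-38,2],"twist":[0,0,0],"grip":0},{"translation":[-20,-38,2],"twist":[0,0,0],"grip":0},{"translation":[-20,-38,2],"twist":[0,0,0],"grip":0},{"translation":[0,0,0],"twist":[0,0,0],"grip":0},{"translation":[0,0,0],"twist":[0,0,0],"grip":0}]'; python3 go.py 574 2 48 95
```

```text
t: 2.1
tool_pos: [0.5654, -0.0215, 0.1554]
orientation: [0.122, -3.136, -0.001]
force: [-0.2, -0.2, -0.7]
opening: 0.0462
t 2.1 pos [ 0.5654 -0.0215  0.1554] F [-0.2 -0.2 -0.7] open 0.046247095702608064
[[-0.997 -0.078 -0.004]
 [-0.078  0.997  0.001]
 [ 0.004  0.001 -1.   ]]
tool shift mm [-10.8  22.7 107.3] twist [ 0.001 -0.004 -0.01 ]
```

```bash
python3 -m pendant '[{"translation":[-6,12,0],"twist":[0,-0.004,-0.01],"grip":0},{"translation":[-5,11,0],"twist":[0,0,0],"grip":0},{"translation":[0,0,12],"twist":[0,0,0],"grip":0},{"translation":[0,0,15],"twist":[0,0,0],"grip":0},{"translation":[0,0,15],"twist":[0,0,0],"grip":0},{"translation":[0,0,12],"twist":[0,0,0],"grip":0},{"translation":[0,0,0],"twist":[0,0,0],"grip":0},{"translation":[0,0,0],"twist":[0,0,0],"grip":0},{"translation":[0,0,0],"twist":[0,0,0],"grip":0},{"translation":[0,0,0],"twist":[0,0,0],"grip":0}]'; python3 go.py 574 2 48 95
```

```text
t: 3.1
tool_pos: [0.5719, 0.0094, 0.0948]
orientation: [0.148, -3.135, -0.003]
force: [-0.5, 0.7, -0.4]
opening: 0.0463
t 3.1 pos [0.5719 0.0094 0.0948] F [-0.5  0.7 -0.4] open 0.04629195457178974
[[-0.996 -0.094 -0.003]
 [-0.094  0.996  0.002]
 [ 0.003  0.002 -1.   ]]
tool shift mm [-1.5 -7.7 46.8] twist [ 0.002 -0.003  0.007]
```

```bash
python3 -m pendant '[{"translation":[-1,-7,0],"twist":[0,0,0],"grip":0},{"translation":[0,0,0],"twist":[0,0,0],"grip":0},{"translation":[0,0,10],"twist":[0,0,0],"grip":0},{"translation":[0,0,12],"twist":[0,0,0],"grip":0},{"translation":[0,0,12],"twist":[0,0,0],"grip":0},{"translation":[0,0,10],"twist":[0,0,0],"grip":0},{"translation":[0,0,0],"twist":[0,0,0],"grip":0},{"translation":[0,0,0],"twist":[0,0,0],"grip":-1},{"translation":[0,0,0],"twist":[0,0,0],"grip":-1},{"translation":[0,0,0],"twist":[0,0,0],"grip":-1}]'; python3 go.py 574 2 48 95
```

```text
t: 4.1
tool_pos: [0.5739, 0.0016, 0.0472]
orientation: [0.147, -3.136, -0.003]
force: [-0.1, -0.2, -0.6]
opening: 0.027
t 4.1 pos [0.5739 0.0016 0.0472] F [-0.1 -0.2 -0.6] open 0.027037562134120657
[[-0.996 -0.094 -0.002]
 [-0.094  0.996  0.002]
 [ 0.002  0.002 -1.   ]]
tool shift mm [-0.1  0.4 -0.8] twist [ 0.002 -0.002  0.006]
```

```bash
python3 -m pendant '[{"translation":[0,0,0],"twist":[0,0,0],"grip":-1},{"translation":[0,0,0],"twist":[0,0,0],"grip":-1},{"translation":[0,0,0],"twist":[0,0,0],"grip":-1},{"translation":[0,0,0],"twist":[0,0,0],"grip":-1},{"translation":[0,3,0],"twist":[0,0,0],"grip":-1},{"translation":[0,3,0],"twist":[0,0,0],"grip":-1},{"translation":[0,3,0],"twist":[0,0,0],"grip":-1},{"translation":[0,3,0],"twist":[0,0,0],"grip":-1},{"translation":[0,0,0],"twist":[0,0,0],"grip":-1},{"translation":[0,0,0],"twist":[0,0,0],"grip":-1}]' 40; python3 go.py 574 2 48 95
```

```text
t: 5.1
tool_pos: [0.5735, 0.0127, 0.0478]
orientation: [0.146, -3.138, 0.002]
force: [1.4, -4.4, -1.7]
opening: 0.015
t 5.1 pos [0.5735 0.0127 0.0478] F [ 1.4 -4.4 -1.7] open 0.014954295896245109
[[-0.996 -0.093 -0.   ]
 [-0.093  0.996 -0.001]
 [ 0.001 -0.001 -1.   ]]
tool shift mm [  0.5 -10.7  -0.2] twist [-0.001 -0.001  0.006]
```

```bash
python3 -m pendant '[{"translation":[0,3,0],"twist":[0,0,0],"grip":-1},{"translation":[0,3,0],"twist":[0,0,0],"grip":-1},{"translation":[0,3,0],"twist":[0,0,0],"grip":-1},{"translation":[0,3,0],"twist":[0,0,0],"grip":-1},{"translation":[0,3,0],"twist":[0,0,0],"grip":-1},{"translation":[0,2,0],"twist":[0,0,0],"grip":-1},{"translation":[0,1,0],"twist":[0,0,0],"grip":-1},{"translation":[0,1,0],"twist":[0,0,0],"grip":-1},{"translation":[0,1,0],"twist":[0,0,0],"grip":-1},{"translation":[0,1,0],"twist":[0,0,0],"grip":-1}]'; python3 go.py 574 2 48 95
```

```text
t: 6.1
tool_pos: [0.5724, 0.0263, 0.0479]
orientation: [-0.143, 3.138, -0.024]
force: [2.5, -10.1, -2.9]
opening: 0.0146
t 6.1 pos [0.5724 0.0263 0.0479] F [  2.5 -10.1  -2.9] open 0.01462961740489267
[[-0.996 -0.091  0.001]
 [-0.091  0.996 -0.015]
 [ 0.    -0.015 -1.   ]]
tool shift mm [  0.6 -24.3   0.2] twist [-0.015 -0.     0.004]
```

```bash
python3 -m pendant '[{"translation":[0,2,0],"twist":[0,0,0],"grip":-1},{"translation":[0,2,0],"twist":[0,0,0],"grip":-1},{"translation":[0,2,0],"twist":[0,0,0],"grip":-1},{"translation":[0,2,0],"twist":[0,0,0],"grip":-1},{"translation":[0,2,0],"twist":[0,0,0],"grip":-1},{"translation":[0,2,0],"twist":[0,0,0],"grip":-1},{"translation":[0,2,0],"twist":[0,0,0],"grip":-1},{"translation":[0,2,0],"twist":[0,0,0],"grip":-1},{"translation":[0,2,0],"twist":[0,0,0],"grip":-1},{"translation":[0,2,0],"twist":[0,0,0],"grip":-1}]'; python3 go.py 574 2 48 95
```

```text
t: 7.1
tool_pos: [0.5724, 0.0252, 0.048]
orientation: [-0.133, 3.136, -0.075]
force: [2.3, -13.8, -3.1]
opening: 0.0142
t 7.1 pos [0.5724 0.0252 0.048 ] F [  2.3 -13.8  -3.1] open 0.014223213484120926
[[-0.996 -0.085  0.004]
 [-0.085  0.995 -0.048]
 [ 0.    -0.048 -0.999]]
tool shift mm [  0.4 -23.2   1.1] twist [-0.048 -0.    -0.002]
```

The grasp point stopped after about 25 mm with a 14 N push, and the tool tilts slowly. I'll look to see whether it is tight or jammed.

```bash
python3 - <<'E'
from m import *
o=[]
for n,B in (('top',(305,400,160,235)),('side',(226,336,130,230))):
    p,d=shot(n,n+'1'); P=world(n,d); u0,u1,v0,v1=B
    h,s,v=cv2.split(cv2.cvtColor(p.copy(),cv2.COLOR_RGB2HSV)); fx=box(*B)
    rect('lowtop',P,fx&(v>150)&(s<60),(.037,.05)); rect('brass',P,fx&(s>60)&(h>10)&(h<35),(.045,.07))
    rect('red',P,fx&((h<8)|(h>172))&(s>140)&(v>90),(.03,.095))
    a=cv2.resize(p[v0:v1,u0:u1],(int((u1-u0)*600/(v1-v0)*.6),360),interpolation=cv2.INTER_CUBIC); o.append(a[:,:395] if a.shape[1]>395 else a)
cv2.imwrite('pics/c1.png',np.hstack(o)[:,:,::-1])
E
```

```text
lowtop 15 c [531.1  85. ] size [ 7.2 21.1] ang 82.4 z [40.4 43.5 47.5] mean [528.5  85.4  43.6]
brass 5 c [532.7  83.9] size [2.9 5.8] ang 0.5 z [57.8 61.3 62.7] mean [533.   83.5  60.7]
red few 0
lowtop 99 c [549.5  50.1] size [44.8 98. ] ang 40.3 z [39.1 42.1 45.2] mean [537.9  70.7  42.2]
brass 26 c [568.1  89.9] size [76.6  6.5] ang 3.2 z [46.4 53.1 60.4] mean [571.5  90.1  53.5]
red 125 c [571.8  29.5] size [35.1 15.4] ang 4.9 z [37.1 60.1 86.9] mean [579.   32.3  61.9]
```

View pics/c1.png

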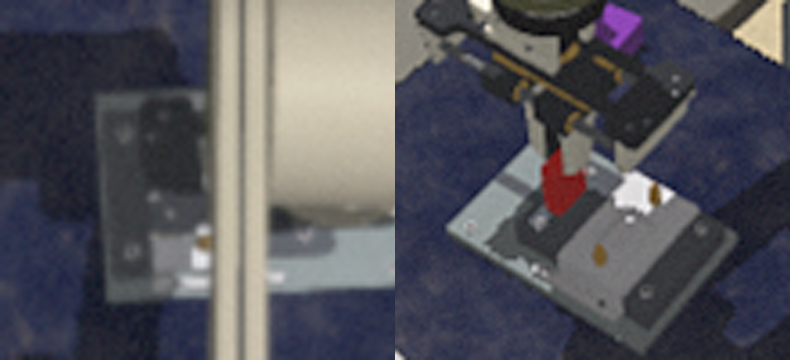

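```bash
python3 - <<'E'
from m import *
t=np.radians(5); o=np.array([569,70])
for n,k,xr in (('top','0',(-30,30)),('side','0',(-30,30)),('side','1',(-10,40))):
    p=cv2.imread(f'pics/{n}{k}.png')[:,:,::-1]; P=world(n,np.load(f'pics/{n}{k}.npy')); D=(P[...,:2]*1000-o)
    x=D@[np.cos(t),np.sin(t)]; y=D@[-np.sin(t),np.cos(t)]; v=p.max(-1)
    print(n,k)
    for a in range(-60,76,3):
        m=(x>xr[0])&(x<xr[1])&(y>=a)&(y<a+3)&(P[...,2]<.1)
        if m.sum(): print((a,int(np.median(P[m][:,2])*1000),int(np.median(v[m])),int(m.sum())),end=' ')
    print()
E
```

```text
top 0
(-60, 37, 72, 20) (-57, 36, 77, 24) (-54, 36, 84, 17) (-51, 36, 111, 27) (-48, 36, 113, 20) (-45, 37, 110, 22) (-42, 33, 84, 40) (-39, 13, 117, 26) (-36, 11, 163, 7) (-33, 42, 209, 10) (-30, 43, 227, 23) (-27, 41, 230, 22) (-24, 42, 229, 23) (-21, 43, 226, 21) (-18, 39, 190, 30) (-15, 32, 226, 20) (-12, 32, 229, 22) (-9, 32, 228, 21) (-6, 32, 228, 21) (-3, 35, 229, 21) (0, 35, 230, 21) (3, 32, 230, 22) (6, 32, 230, 23) (9, 33, 230, 25) (12, 40, 228, 20) (15, 42, 231, 22) (18, 42, 232, 21) (21, 42, 232, 25) (24, 42, 223, 22) (27, 35, 153, 32) (30, 12, 99, 24) (33, 13, 117, 21) (36, 13, 157, 21) (39, 12, 159, 24) (42, 12, 152, 23) (45, 34, 125, 11) (48, 37, 117, 21) (51, 37, 115, 23) (54, 37, 113, 23) (57, 37, 114, 22) (60, 36, 115, 23) (63, 37, 114, 23) (66, 36, 106, 22) (69, 18, 84, 28) (72, 10, 68, 22) (75, 1, 56, 22) 
side 0
(-60, 37, 107, 28) (-57, 37, 67, 14) (-54, 36, 70, 23) (-51, 35, 76, 17) (-48, 35, 102, 18) (-45, 36, 107, 20) (-42, 33, 90, 39) (-39, 32, 66, 11) (-33, 41, 112, 4) (-30, 42, 171, 21) (-27, 41, 227, 22) (-24, 41, 223, 18) (-21, 41, 223, 20) (-18, 38, 189,
[... 638 characters left out ...]
 40, 119, 27) (-39, 48, 120, 38) (-36, 54, 118, 64) (-33, 36, 62, 25) (-30, 36, 61, 21) (-27, 35, 60, 22) (-24, 36, 61, 15) (-21, 36, 59, 24) (-18, 37, 56, 9) (-15, 41, 83, 6) (-12, 41, 115, 19) (-9, 42, 121, 14) (-6, 42, 120, 18) (-3, 41, 119, 18) (0, 40, 115, 29) (3, 40, 117, 14) (6, 32, 119, 13) (9, 31, 118, 11) (12, 32, 117, 11) (15, 41, 115, 18) (18, 40, 118, 24) (21, 32, 119, 13) (24, 42, 121, 14) (27, 41, 122, 10) (30, 41, 120, 11) (33, 42, 118, 16) (36, 41, 121, 16) (39, 41, 122, 19) (42, 41, 121, 20) (45, 38, 119, 30) (48, 36, 84, 16) (51, 35, 59, 19) (54, 36, 59, 16) (57, 37, 61, 19) (60, 36, 60, 16) (63, 36, 61, 18) (66, 35, 60, 20) (69, 24, 59, 71) (72, 7, 83, 47) (75, 0, 55, 13)
```

It is tight: the lower half spans −15 to +46 mm in my frame, against the fixed-jaw face at +46. The jaw started about 9 mm closed and then moved about 26 mm, so travel is about 35 mm, with about 11 N of clamping. Now I'll release and lift.

```bash
python3 -m pendant '[{"translation":[0,1,0],"twist":[0,0,0],"grip":-1},{"translation":[0,0,0],"twist":[0,0,0],"grip":-1},{"translation":[0,0,0],"twist":[0,0,0],"grip":-0.3},{"translation":[0,0,0],"twist":[0,0,0],"grip":-0.1},{"translation":[0,0,0],"twist":[0,0,0],"grip":-0.1},{"translation":[0,0,0],"twist":[0,0,0],"grip":-0.1},{"translation":[0,0,0],"twist":[0,0,0],"grip":-0.1},{"translation":[0,0,-10],"twist":[0,0,0],"grip":-0.1},{"translation":[0,0,-20],"twist":[0,0,0],"grip":-0.1},{"translation":[0,0,-30],"twist":[0,0,0],"grip":-0.1}]' 20; python3 go.py 505.5 331.8 160 84
```

```text
t: 8.2
tool_pos: [0.5684, 0.0315, 0.106]
orientation: [0.135, -3.131, 0.071]
force: [-0.4, 0.9, -0.7]
opening: 0.0416
t 8.2 pos [0.5684 0.0315 0.106 ] F [-0.4  0.9 -0.7] open 0.04161960109393995
[[-0.996 -0.086 -0.004]
 [-0.086  0.995 -0.045]
 [ 0.008 -0.045 -0.999]]
tool shift mm [ 37.4 301.9 -67.3] twist [-0.045 -0.004  0.191]
```

```bash
python3 -m pendant '[{"translation":[0,0,-30],"twist":[-0.045,-0.004,0.1],"grip":0},{"translation":[0,30,-15],"twist":[0,0,0.09],"grip":0},{"translation":[0,40,0],"twist":[0,0,0],"grip":0},{"translation":[4,40,0],"twist":[0,0,0],"grip":0},{"translation":[4,40,0],"twist":[0,0,0],"grip":0},{"translation":[4,40,0],"twist":[0,0,0],"grip":0},{"translation":[4,40,0],"twist":[0,0,0],"grip":0},{"translation":[4,40,0],"twist":[0,0,0],"grip":0},{"translation":[0,0,0],"twist":[0,0,0],"grip":0},{"translation":[0,0,0],"twist":[0,0,0],"grip":0}]'; python3 go.py 505.5 331.8 90 84; python3 - <<'E'
from m import *
p,d=shot('side','side2'); P=world('side',d); t=np.radians(5); o=np.array([567.6,86]); fx=box(226,336,130,230)
D=(P[...,:2]*1000-o); x=D@[np.cos(t),np.sin(t)]; y=D@[-np.sin(t),np.cos(t)]; v=p.max(-1)
for a in range(-45,45,3):
    m=(x>-30)&(x<30)&(y>=a)&(y<a+3)&(P[...,2]<.1)
    if m.sum(): print((a,int(np.median(P[m][:,2])*1000),int(np.median(v[m])),int(m.sum())),end=' ')
h,s,vv=cv2.split(cv2.cvtColor(p.copy(),cv2.COLOR_RGB2HSV))
rect('brass',P,fx&(s>60)&(h>10)&(h<35),(.045,.07)); rect('low',P,fx&(vv>150)&(s<60),(.039,.05)); rect('red',P,fx&((h<8)|(h>172))&(s>140)&(vv>90),(.03,.095))
p,d=shot('top','top2'); P=world('top',d); fx=box(305,400,160,235)
h,s,vv=cv2.split(cv2.cvtColor(p.copy(),cv2.COLOR_RGB2HSV))
rect('brass',P,fx&(s>60)&(h>10)&(h<35),(.045,.07)); rect('low',P,fx&(vv>150)&(s<60),(.039,.05)); rect('red',P,fx&((h<8)|(h>172))&(s>140)&(vv>90),(.03,.095))
cv2.imwrite('pics/c2.png',cv2.resize(p[150:260,230:410],(720,440),interpolation=cv2.INTER_CUBIC)[:,:,::-1])
E
```

```text
t: 9.2
tool_pos: [0.5816, 0.3144, 0.1705]
orientation: [0.18, 3.12, 0.01]
force: [0.3, -1.2, 0.1]
opening: 0.0461
t 9.2 pos [0.5816 0.3144 0.1705] F [ 0.3 -1.2  0.1] open 0.04612649552674929
[[-0.993  0.115  0.017]
 [ 0.115  0.993  0.005]
 [-0.016  0.007 -1.   ]]
tool shift mm [78.8  8.  79.4] twist [ 0.007  0.016 -0.011]
(-45, 36, 99, 16) (-42, 36, 76, 25) (-39, 36, 93, 19) (-36, 36, 100, 17) (-33, 38, 121, 6) (-30, 41, 175, 12) (-27, 42, 228, 21) (-24, 41, 229, 18) (-21, 42, 226, 18) (-18, 41, 226, 23) (-15, 36, 140, 40) (-12, 32, 181, 14) (-9, 30, 225, 17) (-6, 30, 227, 17) (-3, 32, 223, 21) (0, 35, 223, 17) (3, 36, 224, 22) (6, 32, 225, 22) (9, 36, 226, 14) (12, 40, 227, 12) (15, 42, 224, 11) (18, 42, 224, 20) (21, 42, 227, 22) (24, 41, 229, 19) (27, 42, 232, 25) (30, 37, 170, 31) (33, 36, 98, 20) (36, 35, 106, 25) (39, 35, 106, 16) (42, 35, 107, 22) brass 23 c [568.5  90. ] size [74.4  5.5] ang 5.7 z [46.4 54.6 59.8] mean [563.9  89.3  54. ]
low 485 c [567.4  81.2] size [ 99.9 100.4] ang 7.7 z [39.7 42.2 44.8] mean [569.4  88.9  42.2]
red 167 c [572.6  29.5] size [35.4 14.1] ang 6.2 z [40.5 69.5 87.2] mean [574.9  32.6  67.2]
brass 12 c [568.   87.4] size [73.6  5.6] ang 5.7 z [55.2 59.4 63.9] mean [567.6  86.5  59.3]
low 512 c [566.3  91.8] size [97.1 73.8] ang 1.3 z [39.6 43.  47. ] mean [566.9  86.4  43. ]
red 82 c [571.1  23.5] size [30.6 23.2] ang 3.4 z [57.3 85.4 89.9] mean [571.2  28.   81.9]
```

View pics/c2.png

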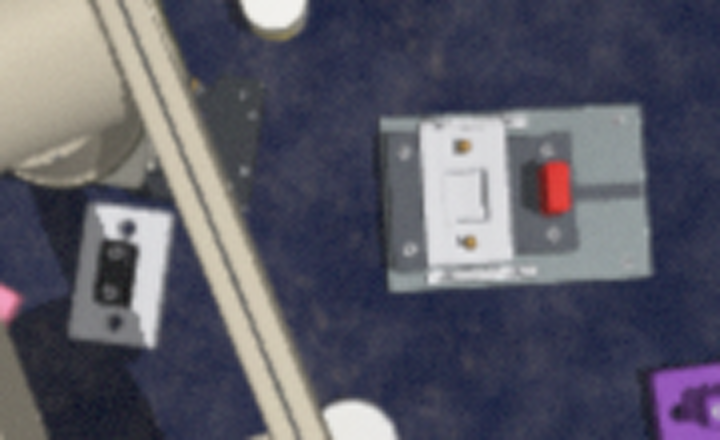

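The view shows the jaw shut and tight, with no gap on either side. The dowels are at crop (463,146) and (470,242). Now I'll move over the upper half.

```bash
python3 -m pendant '[{"translation":[20,2,10],"twist":[0.007,0.016,-0.011],"grip":0},{"translation":[25,2,15],"twist":[0,0,0],"grip":0},{"translation":[20,2,15],"twist":[0,0,0],"grip":0},{"translation":[13,2,15],"twist":[0,0,0],"grip":0},{"translation":[0,0,15],"twist":[0,0,0],"grip":0},{"translation":[0,0,0],"twist":[0,0,0],"grip":0},{"translation":[0,0,0],"twist":[0,0,0],"grip":0},{"translation":[0,0,0],"twist":[0,0,0],"grip":0},{"translation":[0,0,0],"twist":[0,0,0],"grip":0},{"translation":[0,0,0],"twist":[0,0,0],"grip":0}]'; python3 go.py 505.5 331.8 34 84; python3 - <<'E'
from m import *
# rays: dowels and red top / lower top, from frames 2
for n,B,zd in (('top',(305,400,160,235),58),('side',(226,336,130,230),54)):
    p=cv2.imread(f'pics/{n}2.png')[:,:,::-1].copy(); d=np.load(f'pics/{n}2.npy'); h,s,v=cv2.split(cv2.cvtColor(p,cv2.COLOR_RGB2HSV))
    fx=box(*B); i=robot.camera_info(n); f=200/np.tan(np.radians(i['vertical_fov'])/2); M=np.array(i['cam_to_world'])
    def ray(u,vv,z):
        r=M[:3,:3]@np.array([(u-i['cx'])/f,-(vv-i['cy'])/f,-1]); return (M[:3,3]+r*(z/1000-M[2,3])/r[2])*1000
    k=(fx&(s>60)&(h>10)&(h<35)).astype(np.uint8); N,L,S,C=cv2.connectedComponentsWithStats(k)
    for j in range(1,N):
        if S[j,4]>2: print(n,'brass px',np.round(C[j],1),S[j],'at z',zd,np.round(ray(*C[j],zd),1),'top pixel at z62',np.round(ray(C[j][0],S[j,1],62),1))
    P=world(n,d)
    rect('redtop',P,fx&((h<8)|(h>172))&(s>140)&(v>90),(.080,.095))
E
```

```text
t: 10.3
tool_pos: [0.5104, 0.3209, 0.1027]
orientation: [0.187, 3.13, 0.002]
force: [-0.6, 0.1, -0.2]
opening: 0.0463
t 10.3 pos [0.5104 0.3209 0.1027] F [-0.6  0.1 -0.2] open 0.04629196155082756
[[-0.993  0.119  0.006]
 [ 0.119  0.993  0.001]
 [-0.006  0.002 -1.   ]]
tool shift mm [ 6.5 10.1 68.7] twist [ 0.002  0.006 -0.014]
top brass px [345.5 186. ] [345 185   2   3   6] at z 58 [601.6  89.5  58. ] top pixel at z62 [603.9  89.8  62. ]
top brass px [347.2 210.2] [346 209   3   3   6] at z 58 [533.8  83.4  58. ] top pixel at z62 [536.8  83.8  62. ]
redtop 68 c [570.9  27.7] size [30.6 14.3] ang 0.9 z [82.6 85.9 90. ] mean [571.2  27.4  86. ]
side brass px [328.3 137.5] [320 130  14  16 109] at z 54 [348.7  44.5  54. ] top pixel at z62 [331.1  30.1  62. ]
side brass px [297.9 183.8] [297 181   3   6  16] at z 54 [535.7  88.5  54. ] top pixel at z62 [533.1  86.6  62. ]
side brass px [282.6 200.6] [281 198   4   6  15] at z 54 [603.3  94.2  54. ] top pixel at z62 [601.   92.8  62. ]
redtop 55 c [572.7  29.9] size [30.4 13.4] ang 10.1 z [81.5 85.8 88. ] mean [573.5  30.4  85.3]
```

```bash
python3 -m pendant '[{"translation":[4,6,0],"twist":[0.002,0.006,-0.014],"grip":0},{"translation":[3,4,0],"twist":[0,0,0],"grip":0},{"translation":[0,0,0],"twist":[0,0,0],"grip":0},{"translation":[0,0,12],"twist":[0,0,0],"grip":0},{"translation":[0,0,13],"twist":[0,0,0],"grip":0},{"translation":[0,0,0],"twist":[0,0,0],"grip":0},{"translation":[0,0,0],"twist":[0,0,0],"grip":0},{"translation":[0,0,0],"twist":[0,0,0],"grip":0},{"translation":[0,0,0],"twist":[0,0,0],"grip":0},{"translation":[0,0,0],"twist":[0,0,0],"grip":0}]'; python3 go.py 505.5 331.8 34 84
```

```text
t: 11.3
tool_pos: [0.504, 0.3328, 0.0753]
orientation: [-0.163, -3.137, 0.001]
force: [-0.4, 0.7, 0.6]
opening: 0.0465
t 11.3 pos [0.504  0.3328 0.0753] F [-0.4  0.7  0.6] open 0.04650603376746994
[[-0.995  0.103 -0.001]
 [ 0.103  0.995 -0.001]
 [ 0.001 -0.001 -1.   ]]
tool shift mm [-1.6 -0.8 41.3] twist [-0.001 -0.001  0.001]
```

```bash
python3 -m pendant '[{"translation":[-1.5,-1.5,8],"twist":[0,0,0],"grip":0},{"translation":[0,0,12],"twist":[0,0,0],"grip":0},{"translation":[0,0,12],"twist":[0,0,0],"grip":0},{"translation":[0,0,8],"twist":[0,0,0],"grip":0},{"translation":[0,0,0],"twist":[0,0,0],"grip":0},{"translation":[0,0,0],"twist":[0,0,0],"grip":0},{"translation":[0,0,0],"twist":[0,0,0],"grip":-1},{"translation":[0,0,0],"twist":[0,0,0],"grip":-1},{"translation":[0,0,0],"twist":[0,0,0],"grip":-1},{"translation":[0,0,0],"twist":[0,0,0],"grip":-1}]' 15; python3 go.py 505.5 331.8 34 84
```

```text
t: 12.3
tool_pos: [0.5058, 0.3311, 0.0321]
orientation: [0.163, 3.137, -0.0]
force: [-1.0, -0.2, 1.0]
opening: 0.0191
t 12.3 pos [0.5058 0.3311 0.0321] F [-1.  -0.2  1. ] open 0.019104850164173154
[[-0.995  0.103  0.   ]
 [ 0.103  0.995 -0.   ]
 [-0.    -0.    -1.   ]]
tool shift mm [ 0.4  0.7 -1.9] twist [-0.     0.     0.001]
```

```bash
python3 -m pendant '[{"translation":[0,0,0],"twist":[0,0,0],"grip":-1},{"translation":[0,0,0],"twist":[0,0,0],"grip":-1},{"translation":[0,0,0],"twist":[0,0,0],"grip":-1},{"translation":[0,0,-5],"twist":[0,0,0],"grip":-1},{"translation":[0,0,-10],"twist":[0,0,0],"grip":-1},{"translation":[0,0,-15],"twist":[0,0,0],"grip":-1},{"translation":[0,0,-15],"twist":[0,0,0],"grip":-1},{"translation":[0,0,-15],"twist":[0,0,0],"grip":-1},{"translation":[0,0,0],"twist":[0,0,0],"grip":-1},{"translation":[0,0,0],"twist":[0,0,0],"grip":-1}]' 45; python3 go.py 567.5 85.5 130 95; python3 - <<'E'
from m import *
p,d=shot('side','side3'); P=world('side',d); cv2.imwrite('pics/c3.png',cv2.resize(p[120:270,280:460],(720,600),interpolation=cv2.INTER_CUBIC)[:,:,::-1])
E
```

```text
t: 13.3
tool_pos: [0.5076, 0.3321, 0.1012]
orientation: [0.162, 3.133, 0.004]
force: [-0.9, -0.1, -0.5]
opening: 0.0008
t 13.3 pos [0.5076 0.3321 0.1012] F [-0.9 -0.1 -0.5] open 0.0007877186335516569
[[-0.995  0.103  0.005]
 [ 0.103  0.995  0.002]
 [-0.005  0.003 -1.   ]]
tool shift mm [ -85.2 -239.   -29.1] twist [ 0.002  0.005 -0.191]
```

View pics/c3.png

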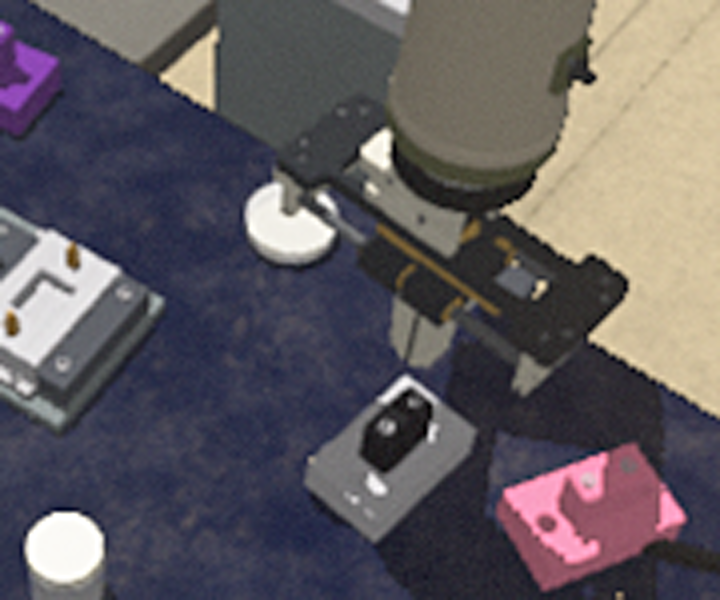

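The fingers closed empty (opening 0.8 mm), and the upper half is still on the table at crop (390,460). I'll re-measure it.

```bash
python3 - <<'E'
from m import *
P=world('side',np.load('pics/side3.npy')); p=cv2.imread('pics/side3.png')[:,:,::-1].copy(); P0=world('side',np.load('pics/side0.npy'));p0=cv2.imread('pics/side0.png')[:,:,::-1].copy()
for pp,PP in ((p0,P0),(p,P)):
    h,s,v=cv2.split(cv2.cvtColor(pp,cv2.COLOR_RGB2HSV)); up=box(350,408,208,260)
    rect('up',PP,up&(s<90),(.022,.034)); 
    for a,b in ((.034,.042),(.042,.05),(.05,.058),(.058,.064),(.064,.075)): rect('handle%d'%(a*1000),PP,up,(a,b))
# fingers
f=box(330,420,150,225); rect('fingers',P,f,(.09,.14)); rect('tip',P,f,(.098,.115))
E
```

```text
up 537 c [507.3 351.9] size [102.2  98.2] ang 83.9 z [24.6 28.  30.9] mean [513.3 335.5  27.9]
handle34 26 c [512.1 331.8] size [36.2 42.6] ang 19.9 z [34.7 37.1 41.2] mean [515.4 335.8  37.3]
handle42 26 c [513.3 340.6] size [17.4 44.2] ang 57.6 z [42.9 46.1 49.2] mean [520.  336.4  46. ]
handle50 27 c [511.8 340. ] size [18.9 46.9] ang 56.4 z [51.2 53.7 57.1] mean [518.3 337.   53.9]
handle58 28 c [506.8 332.6] size [24.6 45.2] ang 79.2 z [59.2 61.8 63.8] mean [513.3 336.1  61.6]
handle64 140 c [506.1 332.1] size [23.9 46.1] ang 86.5 z [64.8 67.  70.2] mean [507.3 332.7  67.2]
up 532 c [507.4 354.8] size [106.2  98.5] ang 84.9 z [24.5 28.2 30.9] mean [513.1 335.7  28. ]
handle34 29 c [513.1 340.1] size [18.4 46.1] ang 55.8 z [34.2 37.6 40.9] mean [518.  336.3  37.7]
handle42 21 c [513.2 340.4] size [17.5 43.8] ang 56.7 z [42.8 46.4 48.7] mean [517.5 338.3  45.7]
handle50 31 c [512.8 339.5] size [18.9 45.5] ang 52.4 z [50.4 54.1 57.5] mean [518.7 335.6  53.8]
handle58 25 c [506.8 331.7] size [24.6 44.8] ang 82.9 z [59.4 61.6 63. ] mean [513.1 336.2  61.5]
handle64 140 c [506.4 332.4] size [23.2 46.9] ang 80.5 z [64.7 67.4 70.3] mean [507.4 332.7  67.4]
fingers few 3
tip few 0
```

```bash
python3 - <<'E'
from m import *
for n in('side','top'):
    i=robot.camera_info(n); f=200/np.tan(np.radians(i['vertical_fov'])/2); M=np.linalg.inv(np.array(i['cam_to_world']))
    for w in ((.5076,.3321,.1012),(.506,.332,.067),(.5076,.3321,.165)):
        c=M@[*w,1]; print(n,w,np.round([i['cx']+f*c[0]/-c[2], i['cy']-f*c[1]/-c[2]],1))
d=np.load('pics/side3.npy'); P=world('side',d)
for u,v in ((375,200),(380,205),(384,207),(384,210),(390,200),(404,215),(352,170),(372,195)): print(u,v,np.round(P[v,u]*1000))
E
```

```text
side (0.5076, 0.3321, 0.1012) [380.7 216. ]
side (0.506, 0.332, 0.067) [379.2 223. ]
side (0.5076, 0.3321, 0.165) [384.3 200.9]
top (0.5076, 0.3321, 0.1012) [255.7 216.5]
top (0.506, 0.332, 0.067) [257.4 217.7]
top (0.5076, 0.3321, 0.165) [252.3 215.4]
375 200 [412. 264.   2.]
380 205 [514. 327. 150.]
384 207 [513. 337. 151.]
384 210 [517. 340. 146.]
390 200 [539. 358. 227.]
404 215 [403. 353.   2.]
352 170 [532. 251. 237.]
372 195 [402. 247.  -0.]
```

```bash
python3 - <<'E'
from m import *
for k,B,pos in (('0',(520,640,80,170),(176,573,182)),('1',(330,420,150,225),None),('3',(360,420,185,225),(508,332,101))):
    P=world('side',np.load(f'pics/side{k}.npy')); 
    if k=='1': B=(226,336,120,200)
    m=box(*B)&(P[...,2]>.095); q=P[m]*1000; o=np.argsort(q[:,2])[:40:4]; v,u=np.nonzero(m)
    print(k,pos); print(np.c_[u[o],v[o],np.round(q[o])].astype(int).tolist())
P=world('side',np.load('pics/side1.npy'))
for v in range(158,186,3): print(v,[tuple(np.round(P[v,u]*1000).astype(int)) for u in range(258,284,5)])
E
python3 - <<'E'
import cv2
a=cv2.imread('pics/side1.png')[120:200,235:320]; b=cv2.imread('pics/side3.png')[170:250,345:430]
import numpy as np; cv2.imwrite('pics/c4.png',cv2.resize(np.hstack([a,b]),None,fx=4.7,fy=4.7,interpolation=cv2.INTER_CUBIC))
E
```

```text
0 (176, 573, 182)
[[535, 141, 165, 527, 218], [568, 167, 197, 617, 219], [532, 139, 166, 519, 220], [571, 168, 199, 623, 222], [569, 167, 200, 619, 223], [533, 139, 169, 521, 224], [572, 168, 200, 625, 225], [532, 137, 167, 517, 226], [571, 166, 198, 621, 226], [533, 137, 167, 519, 228]]
1 None
[[276, 176, 576, 50, 95], [274, 175, 577, 44, 96], [275, 175, 576, 46, 97], [270, 168, 568, 21, 99], [278, 174, 570, 51, 99], [263, 169, 583, 10, 100], [269, 168, 571, 20, 100], [268, 169, 576, 22, 103], [274, 173, 577, 44, 104], [277, 173, 572, 50, 105]]
3 (508, 332, 101)
[[379, 208, 514, 326, 137], [383, 210, 515, 337, 141], [382, 209, 515, 335, 143], [378, 205, 514, 322, 145], [384, 210, 517, 340, 146], [379, 205, 513, 324, 147], [377, 203, 512, 317, 148], [388, 209, 511, 347, 150], [379, 204, 513, 323, 150], [386, 209, 515, 344, 152]]
158 [(np.int64(607), np.int64(27), np.int64(177)), (np.int64(580), np.int64(13), np.int64(144)), (np.int64(597), np.int64(53), np.int64(188)), (np.int64(591), np.int64(63), np.int64(190)), (np.int64(589), np.int64(79), np.int64(200)), (np.int64(588), np.int64
[... 1819 characters left out ...]
p.int64(79)), (np.int64(574), np.int64(34), np.int64(67)), (np.int64(554), np.int64(32), np.int64(46)), (np.int64(541), np.int64(37), np.int64(38))]
182 [(np.int64(579), np.int64(-26), np.int64(10)), (np.int64(572), np.int64(-13), np.int64(13)), (np.int64(588), np.int64(28), np.int64(63)), (np.int64(578), np.int64(37), np.int64(61)), (np.int64(556), np.int64(33), np.int64(36)), (np.int64(547), np.int64(43), np.int64(35))]
185 [(np.int64(586), np.int64(-19), np.int64(9)), (np.int64(580), np.int64(-4), np.int64(15)), (np.int64(588), np.int64(26), np.int64(49)), (np.int64(579), np.int64(36), np.int64(47)), (np.int64(564), np.int64(40), np.int64(36)), (np.int64(555), np.int64(50), np.int64(36))]
```

View pics/c4.png

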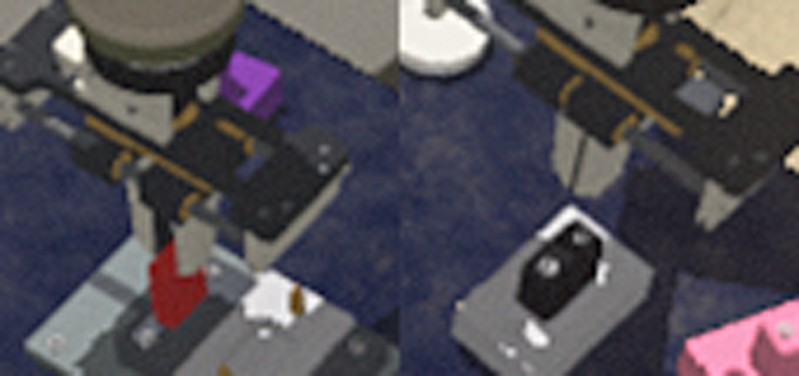

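The camera shows the fingertips about 36–38 mm above the reported TCP in all three frames: 218 vs 182, about 91 vs 48, and 139 vs 101. So the reported tool length does not match what I see. The red handle was held only near its top, and the closing fingers passed over the black handle. I'll apply that offset, so a reported z of about 0 puts the tips at about 36 mm. I'll re-open and go down in steps, watching the force.

```bash
python3 -m pendant '[{"translation":[1.5,0,0],"twist":[0.002,0.005,0],"grip":0},{"translation":[0,0,0],"twist":[0,0,0],"grip":0},{"translation":[0,0,0],"twist":[0,0,0],"grip":0},{"translation":[0,0,0],"twist":[0,0,0],"grip":0},{"translation":[0,0,15],"twist":[0,0,0],"grip":0},{"translation":[0,0,15],"twist":[0,0,0],"grip":0},{"translation":[0,0,13],"twist":[0,0,0],"grip":0},{"translation":[0,0,0],"twist":[0,0,0],"grip":0},{"translation":[0,0,0],"twist":[0,0,0],"grip":0},{"translation":[0,0,0],"twist":[0,0,0],"grip":0}]'; python3 go.py 506 331.8 0 84
```

```text
t: 14.35
tool_pos: [0.5025, 0.3304, 0.0487]
orientation: [-0.162, -3.129, 0.006]
force: [0.5, -0.2, -0.1]
opening: 0.0464
t 14.35 pos [0.5025 0.3304 0.0487] F [ 0.5 -0.2 -0.1] open 0.04636356270938382
[[-0.995  0.104 -0.008]
 [ 0.104  0.995 -0.003]
 [ 0.008 -0.004 -1.   ]]
tool shift mm [-3.8  2.  48.7] twist [-0.004 -0.008  0.001]
```

```bash
python3 -m pendant '[{"translation":[-3.5,1.5,0],"twist":[-0.004,-0.008,0],"grip":0},{"translation":[0,0,8],"twist":[0,0,0],"grip":0},{"translation":[0,0,8],"twist":[0,0,0],"grip":0},{"translation":[0,0,8],"twist":[0,0,0],"grip":0},{"translation":[0,0,8],"twist":[0,0,0],"grip":0},{"translation":[0,0,5],"twist":[0,0,0],"grip":0},{"translation":[0,0,3],"twist":[0,0,0],"grip":0},{"translation":[0,0,0],"twist":[0,0,0],"grip":0},{"translation":[0,0,0],"twist":[0,0,0],"grip":0},{"translation":[0,0,0],"twist":[0,0,0],"grip":0}]'; python3 go.py 506 331.8 0 84; python3 - <<'E'
from m import *
p,d=shot('side','side5'); P=world('side',d); m=box(360,420,180,245)&(P[...,2]>.03)
cv2.imwrite('pics/c5.png',cv2.resize(p[170:270,330:430],(500,500),interpolation=cv2.INTER_CUBIC)[:,:,::-1])
E
```

```text
t: 15.35
tool_pos: [0.5074, 0.3321, 0.0063]
orientation: [0.163, 3.135, 0.002]
force: [-0.2, -0.5, -0.5]
opening: 0.0467
t 15.35 pos [0.5074 0.3321 0.0063] F [-0.2 -0.5 -0.5] open 0.046650141034390635
[[-0.995  0.103  0.002]
 [ 0.104  0.995  0.001]
 [-0.002  0.001 -1.   ]]
tool shift mm [ 1.4 -0.5  6.3] twist [0.001 0.002 0.001]
```

View pics/c5.png

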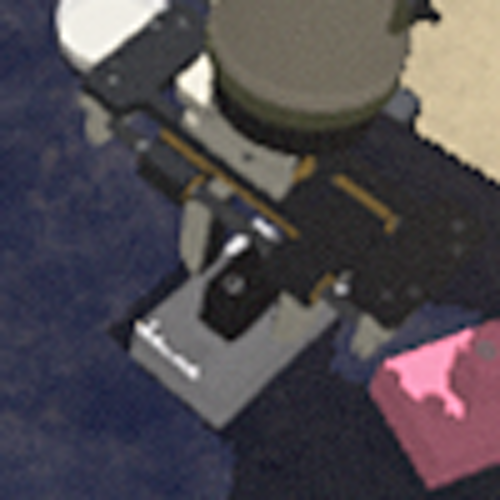

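The fingers now straddle the handle, with tips at crop (195,265) and (290,335) just above the block. I'll go 4 mm lower, close, and lift a little.

```bash
python3 -m pendant '[{"translation":[0,0,4],"twist":[0,0,0],"grip":0},{"translation":[0,0,0],"twist":[0,0,0],"grip":0},{"translation":[0,0,0],"twist":[0,0,0],"grip":-1},{"translation":[0,0,0],"twist":[0,0,0],"grip":-1},{"translation":[0,0,0],"twist":[0,0,0],"grip":-1},{"translation":[0,0,0],"twist":[0,0,0],"grip":-1},{"translation":[0,0,0],"twist":[0,0,0],"grip":-1},{"translation":[0,0,0],"twist":[0,0,0],"grip":-1},{"translation":[0,0,0],"twist":[0,0,0],"grip":-1},{"translation":[0,0,0],"twist":[0,0,0],"grip":-1}]' 45; python3 go.py 506 331.8 0 84
```

```text
t: 16.4
tool_pos: [0.5082, 0.3325, 0.0031]
orientation: [0.162, 3.133, 0.003]
force: [-0.6, 0.3, -0.4]
opening: 0.0237
t 16.4 pos [0.5082 0.3325 0.0031] F [-0.6  0.3 -0.4] open 0.023656538442108025
[[-0.995  0.103  0.004]
 [ 0.103  0.995  0.002]
 [-0.004  0.002 -1.   ]]
tool shift mm [ 2.1 -0.9  3. ] twist [0.002 0.004 0.001]
```

```bash
python3 -m pendant '[{"translation":[0,0,-5],"twist":[0,0,0],"grip":-1},{"translation":[0,0,-10],"twist":[0,0,0],"grip":-1},{"translation":[0,0,-15],"twist":[0,0,0],"grip":-1},{"translation":[0,0,-18],"twist":[0,0,0],"grip":-1},{"translation":[0,0,-18],"twist":[0,0,-0.05],"grip":-1},{"translation":[0,0,-15],"twist":[0,0,-0.07],"grip":-1},{"translation":[0,0,-10],"twist":[0,0,-0.07],"grip":-1},{"translation":[0,0,0],"twist":[0,0,0],"grip":-1},{"translation":[0,0,0],"twist":[0,0,0],"grip":-1},{"translation":[0,0,0],"twist":[0,0,0],"grip":-1}]'; python3 go.py 570.5 87.8 105 95
```

```text
t: 17.4
tool_pos: [0.5075, 0.3324, 0.1043]
orientation: [-0.14, 3.133, 0.004]
force: [0.7, -0.2, -2.9]
opening: 0.024
t 17.4 pos [0.5075 0.3324 0.1043] F [ 0.7 -0.2 -2.9] open 0.024031880113746733
[[-0.996 -0.089  0.005]
 [-0.089  0.996  0.003]
 [-0.006  0.002 -1.   ]]
tool shift mm [ -40.9 -249.2   -1. ] twist [0.002 0.006 0.002]
```

```bash
python3 -m pendant '[{"translation":[-3,-20,0],"twist":[0.002,0.006,0],"grip":-1},{"translation":[-6,-35,0],"twist":[0,0,0],"grip":-1},{"translation":[-6,-40,0],"twist":[0,0,0],"grip":-1},{"translation":[-6,-40,0],"twist":[0,0,0],"grip":-1},{"translation":[-6,-40,0],"twist":[0,0,0],"grip":-1},{"translation":[-6,-32,0],"twist":[0,0,0],"grip":-1},{"translation":[-5,-20,0],"twist":[0,0,0],"grip":-1},{"translation":[-3,-10,0],"twist":[0,0,0],"grip":-1},{"translation":[0,0,0],"twist":[0,0,0],"grip":-1},{"translation":[0,0,0],"twist":[0,0,0],"grip":-1}]'; python3 go.py 570.5 87.8 105 95
```

```text
t: 18.4
tool_pos: [0.5647, 0.0921, 0.0961]
orientation: [0.125, -3.126, 0.001]
force: [0.3, 0.4, -2.7]
opening: 0.0236
t 18.4 pos [0.5647 0.0921 0.0961] F [ 0.3  0.4 -2.7] open 0.02356892105216417
[[-0.997 -0.08  -0.013]
 [-0.08   0.997 -0.001]
 [ 0.013 -0.    -1.   ]]
tool shift mm [-5.4 -4.7 -9. ] twist [ 0.    -0.013 -0.008]
```

```bash
python3 -m pendant '[{"translation":[-5.4,-4.7,0],"twist":[0,-0.013,-0.008],"grip":-1},{"translation":[0,0,0],"twist":[0,0,0],"grip":-1},{"translation":[0,0,0],"twist":[0,0,0],"grip":-1},{"translation":[0,0,0],"twist":[0,0,0],"grip":-1},{"translation":[0,0,0],"twist":[0,0,0],"grip":-1},{"translation":[0,0,0],"twist":[0,0,0],"grip":-1},{"translation":[0,0,0],"twist":[0,0,0],"grip":-1},{"translation":[0,0,0],"twist":[0,0,0],"grip":-1},{"translation":[0,0,0],"twist":[0,0,0],"grip":-1},{"translation":[0,0,0],"twist":[0,0,0],"grip":-1}]'; python3 go.py 570.5 87.8 105 95; python3 - <<'E'
from m import *
o=[]
for n,B in (('top',(305,400,150,235)),('side',(226,336,110,220))):
    p,d=shot(n,n+'6'); P=world(n,d); u0,u1,v0,v1=B; fx=box(*B)
    rect(n+' block top',P,fx,(.112,.130)); rect('all',P,fx,(.095,.130))
    o.append(cv2.resize(p[v0:v1,u0:u1],(int((u1-u0)*400/(v1-v0)),400),interpolation=cv2.INTER_CUBIC)[:,:395])
cv2.imwrite('pics/c6.png',np.hstack(o)[:,:,::-1])
E
```

```text
t: 19.4
tool_pos: [0.5698, 0.092, 0.0958]
orientation: [-0.146, 3.138, 0.002]
force: [-0.4, -0.5, -3.1]
opening: 0.0238
t 19.4 pos [0.5698 0.092  0.0958] F [-0.4 -0.5 -3.1] open 0.02381014389914359
[[-0.996 -0.093  0.   ]
 [-0.093  0.996  0.001]
 [-0.001  0.001 -1.   ]]
tool shift mm [-0.3 -4.3 -9.2] twist [0.001 0.001 0.006]
top block top 138 c [531.8  84.2] size [23.9 50.8] ang 1.9 z [117.9 121.3 125.1] mean [529.7  83.7 121.3]
all 150 c [531.7  84.5] size [24.6 51.7] ang 5.2 z [106.1 121.  125. ] mean [529.3  83.4 119.9]
side block top 441 c [572.4  92.5] size [89.1 62.8] ang 5.3 z [114.5 120.5 123.7] mean [585.9 101.4 120.2]
all 604 c [572.3  92.6] size [89.3 62.9] ang 5.2 z [ 98.3 119.6 123.3] mean [587.2 103.6 115.7]
```

View pics/c6.png

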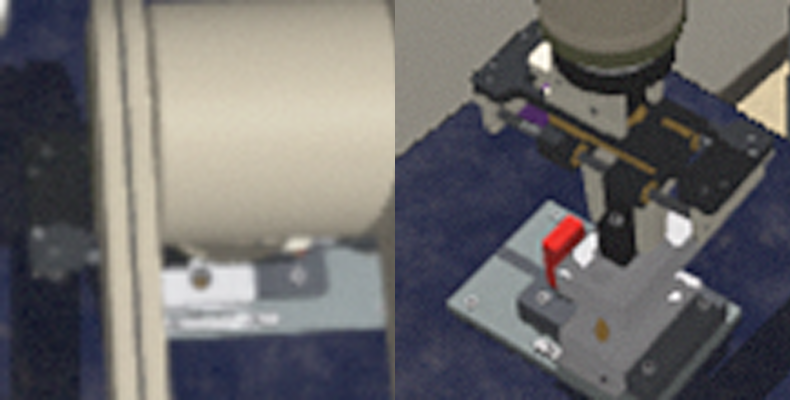

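```bash
python3 - <<'E'
from m import *
t=np.radians(5); o=np.array([567.6,87])
for k,n,B in (('2','side',(226,336,150,230)),('2','top',(305,400,160,235))):
    p=cv2.imread(f'pics/{n}{k}.png')[:,:,::-1].copy(); P=world(n,np.load(f'pics/{n}{k}.npy')); h,s,v=cv2.split(cv2.cvtColor(p,cv2.COLOR_RGB2HSV))
    D=(P[...,:2]*1000-o); x=D@[np.cos(t),np.sin(t)]; y=D@[-np.sin(t),np.cos(t)]
    z=P[...,2]; m=(box(*B)&(v>150)&(s<60)&(z>.037)&(z<.048)&(abs(y)<36)&(abs(x)<52)).astype(np.uint8)
    m=cv2.morphologyEx(m,cv2.MORPH_CLOSE,np.ones((3,3),np.uint8)); N,L,S,C=cv2.connectedComponentsWithStats(m); j=1+np.argmax(S[1:,4])
    q=L==j; q&=(z>.037)&(z<.048); print(n,'fixture frame x pct',np.round(np.percentile(x[q],[1,99]),1),'y',np.round(np.percentile(y[q],[1,99]),1)); rect('low',P,q,(.03,.06))
P=world('side',np.load('pics/side6.npy')); D=(P[...,:2]*1000-o); x=D@[np.cos(t),np.sin(t)]; y=D@[-np.sin(t),np.cos(t)]; z=P[...,2]
q=box(226,336,110,220)&(z>.115)&(z<.126); print('upper side x',np.round(np.percentile(x[q],[1,99]),1),'y',np.round(np.percentile(y[q],[1,99]),1))
p=cv2.imread('pics/top6.png'); P=world('top',np.load('pics/top6.npy')); D=(P[...,:2]*1000-o); x=D@[np.cos(t),np.sin(t)]; y=D@[-np.sin(t),np.cos(t)]; z=P[...,2]
q=box(305,400,150,235)&(z>.115)&(z<.126); print('upper top x',np.round(np.percentile(x[q],[1,99]),1),'y',np.round(np.percentile(y[q],[1,99]),1))
print(p[203:217,338:360].max(-1)); 
i=robot.camera_info('top'); f=200/np.tan(np.radians(i['vertical_fov'])/2); M=np.array(i['cam_to_world'])
g=p.max(-1)[204:214,342:354].astype(float); w=np.clip(150-g,0,None); vv,uu=np.mgrid[204:214,342:354]; u,v=(w*uu).sum()/w.sum(),(w*vv).sum()/w.sum()
r=M[:3,:3]@np.array([(u-i['cx'])/f,-(v-i['cy'])/f,-1]); print(u,v,(M[:3,3]+r*(.121-M[2,3])/r[2])*1000)
E
```

```text
side fixture frame x pct [-48.1  47.7] y [-29.   30.4]
low 506 c [567.3  87.8] size [99.1 60.6] ang 4.7 z [39.2 42.1 44.7] mean [569.3  89.3  42.1]
top fixture frame x pct [-48.   46.3] y [-31.4  28.9]
low 549 c [567.1  85.5] size [95.7 61.8] ang 5.0 z [38.3 42.7 46.4] mean [566.6  85.9  42.5]
upper side x [-36.6  48.7] y [-24.3  35.8]
upper top x [-47.9 -24.5] y [-25.1  25.9]
[[171 101  58  51  57  80 117 148 144 140 127 109 105 104 106 104 105 106
  104 104 103 102]
 [181 112  60  50  49  53  69 107 146 158 141 115 109 107 109 107 108 107
  106 106 101  99]
 [196 123  57  56  54  57  66 133 184 172 144 140 131 122 119 123 131 121
  127 124 103  83]
 [198 133  88 101 101 102 108 169 190 182 165 183 181 171 171 169 179 176
  182 177 150 107]
 [204 175 169 180 179 180 176 179 151 130 135 177 217 222 223 223 222 223
  223 220 193 136]
 [209 213 224 226 225 224 216 173 133 121 123 143 209 225 227 226 225 226
  228 225 206 147]
 [207 206 224 230 229 228 219 168 124 118 114 136 208 224 229 227 226 227
  227 225 208 149]
 [208 210 225 229 228 228 224 189 142 128 130 167 218 224 227 227 226 228
  227 225 215 153]
 [208 211 225 230 229 229 226 218 189 169 178 211 226 227 227 227 225 228
  229 227 221 158]
 [207 207 224 229 230 229 228 226 225 220 222 226 227 226 227 225 225 227
  227 228 222 158]
 [205 202 221 229 228 227 223 222 221 220 218 217 218 217 218 217 216 213
  216 216 204 151]
 [206 196 210 219 218 215 206 209 211 210 205 206 204 202 192 193 191 180
  181 180 164 157]
 [203 185 181 183 184 178 177 186 192 190 203 205 204 199 191 185 184 186
  179 173 166 157]
 [206 183 171 168 169 171 162 150 149 144 159 162 162 154 163 167 171 188
  197 188 173 170]]
345.9059515062454 205.43570903747244 [542.37099129  91.36080592 121.        ]
```

Both views agree: the upper half is about 5 mm too far along +y (side 5.0, top 4–6). The x offset is about 0 and the yaw is within 0.5°. I'll shift y by −5 and come down to just above the dowel tips.

```bash
python3 -m pendant '[{"translation":[0,-5,0],"twist":[0.001,0.001,0.006],"grip":-1},{"translation":[0,0,0],"twist":[0,0,0],"grip":-1},{"translation":[0,0,0],"twist":[0,0,0],"grip":-1},{"translation":[0,0,6],"twist":[0,0,0],"grip":-1},{"translation":[0,0,8],"twist":[0,0,0],"grip":-1},{"translation":[0,0,8],"twist":[0,0,0],"grip":-1},{"translation":[0,0,3],"twist":[0,0,0],"grip":-1},{"translation":[0,0,0],"twist":[0,0,0],"grip":-1},{"translation":[0,0,0],"twist":[0,0,0],"grip":-1},{"translation":[0,0,0],"twist":[0,0,0],"grip":-1}]'; python3 go.py 570 87 66 95
```

```text
t: 20.5
tool_pos: [0.5694, 0.0864, 0.0673]
orientation: [0.136, -3.136, 0.0]
force: [0.1, -0.1, -2.2]
opening: 0.0236
t 20.5 pos [0.5694 0.0864 0.0673] F [ 0.1 -0.1 -2.2] open 0.02356684771091485
[[-0.996 -0.086 -0.003]
 [-0.086  0.996 -0.   ]
 [ 0.003  0.    -1.   ]]
tool shift mm [-0.7  0.5  1.3] twist [ 0.    -0.003 -0.001]
```

```bash
python3 - <<'E'
from m import *
t=np.radians(5); o=np.array([567.6,87])
for n in('side','top'):
    p,d=shot(n,n+'7'); P=world(n,d); D=(P[...,:2]*1000-o); x=D@[np.cos(t),np.sin(t)]; y=D@[-np.sin(t),np.cos(t)]; z=P[...,2]
    q=(abs(x)<60)&(abs(y)<45)&(z>.086)&(z<.099); print(n,q.sum(),'x',np.round(np.percentile(x[q],[1,99]),1),'y',np.round(np.percentile(y[q],[1,99]),1)); rect('u',P,q,(.08,.1))
    q=(abs(x)<60)&(abs(y)<33)&(z>.039)&(z<.045)&(x>20); print('low',q.sum(),'x',np.round(np.percentile(x[q],[1,99]),1) if q.sum() else '')
E
python3 -m pendant '[{"translation":[-0.5,0.3,1],"twist":[0,-0.003,0],"grip":-1},{"translation":[0,0,2],"twist":[0,0,0],"grip":-1},{"translation":[0,0,2],"twist":[0,0,0],"grip":-1},{"translation":[0,0,2],"twist":[0,0,0],"grip":-1},{"translation":[0,0,0],"twist":[0,0,0],"grip":-1},{"translation":[0,0,0],"twist":[0,0,0],"grip":-1},{"translation":[0,0,0],"twist":[0,0,0],"grip":-1},{"translation":[0,0,0],"twist":[0,0,0],"grip":-1},{"translation":[0,0,0],"twist":[0,0,0],"grip":-1},{"translation":[0,0,0],"twist":[0,0,0],"grip":-1}]'; python3 go.py 570 87 45 95
```

```text
side 393 x [-35.5  47.7] y [-29.5  30.5]
u 393 c [566.4  86.9] size [98.9 62.3] ang 5.0 z [87.7 92.  95.1] mean [585.7  95.4  91.9]
low 99 x [20.6 47.8]
top 134 x [-48.8 -27.2] y [-30.7  19.4]
u 134 c [531.  78.] size [24.5 49.6] ang 2.2 z [89.8 93.3 96.5] mean [529.5  77.7  93.2]
low 0 x 
t: 21.6
tool_pos: [0.5708, 0.0869, 0.0608]
orientation: [-0.136, 3.136, 0.0]
force: [0.2, -0.6, -3.4]
opening: 0.0235
t 21.6 pos [0.5708 0.0869 0.0608] F [ 0.2 -0.6 -3.4] open 0.02350647851688437
[[-0.996 -0.086  0.003]
 [-0.086  0.996  0.   ]
 [-0.003  0.    -1.   ]]
tool shift mm [ 0.8  0.2 15.8] twist [ 0.     0.003 -0.001]
```

Side view: the upper half's extents in the fixture frame (x max 47.7, y −29.5 to 30.5) match the lower half's (47.8, −29.0 to 30.4). I'll carry on down.

```bash
python3 -m pendant '[{"translation":[0.5,0,2],"twist":[0,0.003,0],"grip":-1},{"translation":[0,0,2],"twist":[0,0,0],"grip":-1},{"translation":[0,0,2],"twist":[0,0,0],"grip":-1},{"translation":[0,0,2],"twist":[0,0,0],"grip":-1},{"translation":[0,0,2],"twist":[0,0,0],"grip":-1},{"translation":[0,0,2],"twist":[0,0,0],"grip":-1},{"translation":[0,0,0],"twist":[0,0,0],"grip":-1},{"translation":[0,0,0],"twist":[0,0,0],"grip":-1},{"translation":[0,0,0],"twist":[0,0,0],"grip":-1},{"translation":[0,0,0],"twist":[0,0,0],"grip":-1}]'; python3 go.py 570 87 45 95
```

```text
t: 22.6
tool_pos: [0.5701, 0.0868, 0.0474]
orientation: [0.136, -3.138, 0.0]
force: [0.6, 0.4, -3.7]
opening: 0.0237
t 22.6 pos [0.5701 0.0868 0.0474] F [ 0.6  0.4 -3.7] open 0.023674313654177218
[[-0.996 -0.086 -0.001]
 [-0.086  0.996 -0.   ]
 [ 0.001  0.    -1.   ]]
tool shift mm [0.  0.2 2.4] twist [ 0.    -0.001 -0.001]
```

```bash
python3 -m pendant '[{"translation":[0,0,1],"twist":[0,0,0],"grip":-1},{"translation":[0,0,1],"twist":[0,0,0],"grip":-1},{"translation":[0,0,1],"twist":[0,0,0],"grip":-1},{"translation":[0,0,1],"twist":[0,0,0],"grip":-1},{"translation":[0,0,1],"twist":[0,0,0],"grip":-1},{"translation":[0,0,1],"twist":[0,0,0],"grip":-1},{"translation":[0,0,1],"twist":[0,0,0],"grip":-1},{"translation":[0,0,1],"twist":[0,0,0],"grip":-1},{"translation":[0,0,1],"twist":[0,0,0],"grip":-1},{"translation":[0,0,1],"twist":[0,0,0],"grip":-1}]' 55; python3 go.py 570 87 45 95
```

```text
t: 23.6
tool_pos: [0.5716, 0.0868, 0.0451]
orientation: [-0.136, 3.136, -0.0]
force: [-6.2, -0.7, 7.5]
opening: 0.0238
t 23.6 pos [0.5716 0.0868 0.0451] F [-6.2 -0.7  7.5] open 0.02380426402127921
[[-0.996 -0.087  0.002]
 [-0.087  0.996 -0.   ]
 [-0.002 -0.    -1.   ]]
tool shift mm [1.6 0.3 0.1] twist [-0.     0.002 -0.   ]
```

```bash
python3 -m pendant '[{"translation":[0.7,0,1.3],"twist":[0,0,0],"grip":-1},{"translation":[0.5,0,1.3],"twist":[0,0,0],"grip":-1},{"translation":[0.3,0,1.4],"twist":[0,0,0],"grip":-1},{"translation":[0.2,0,1.4],"twist":[0,0,0],"grip":-1},{"translation":[0,0,1.4],"twist":[0,0,0],"grip":-1},{"translation":[0,0,1.4],"twist":[0,0,0],"grip":-1},{"translation":[0,0,1.4],"twist":[0,0,0],"grip":-1},{"translation":[0,0,1.4],"twist":[0,0,0],"grip":-1},{"translation":[0,0,1.4],"twist":[0,0,0],"grip":-1},{"translation":[0,0,1.4],"twist":[0,0,0],"grip":-1}]' 55; python3 go.py 570 87 45 95
```

```text
t: 24.6
tool_pos: [0.5717, 0.0869, 0.045]
orientation: [-0.137, 3.132, -0.0]
force: [-7.0, -1.5, 11.3]
opening: 0.0238
t 24.6 pos [0.5717 0.0869 0.045 ] F [-7.  -1.5 11.3] open 0.023778202283532213
[[-0.996 -0.087  0.006]
 [-0.087  0.996  0.   ]
 [-0.006 -0.    -1.   ]]
tool shift mm [ 1.7  0.3 -0. ] twist [-0.     0.006  0.   ]
```

```bash
python3 - <<'E'
from m import *
t=np.radians(5); o=np.array([567.6,87])
p,d=shot('side','side8'); P=world('side',d); D=(P[...,:2]*1000-o); x=D@[np.cos(t),np.sin(t)]; y=D@[-np.sin(t),np.cos(t)]; z=P[...,2]
q=(x>15)&(x<60)&(abs(y)<40)&(z>.062)&(z<.08); print('upper top face z',np.round(np.percentile(z[q]*1000,[5,50,95]),1),'x',np.round(np.percentile(x[q],[1,99]),1),'y',np.round(np.percentile(y[q],[1,99]),1))
h,s,v=cv2.split(cv2.cvtColor(p,cv2.COLOR_RGB2HSV)); rect('red',P,box(226,336,130,230)&((h<8)|(h>172))&(s>140)&(v>60),(.03,.095))
A=np.c_[x[q],y[q],np.ones(q.sum())]; print('tilt',np.round(np.linalg.lstsq(A,z[q]*1000,rcond=None)[0],3))
st()
cv2.imwrite('pics/c8.png',cv2.resize(p[120:230,226:336],(550,550),interpolation=cv2.INTER_CUBIC)[:,:,::-1])
E
```

```text
upper top face z [64.3 69.8 73.6] x [15.3 50.1] y [-29.7  30.1]
red 164 c [572.6  30.4] size [35.1 13.1] ang 4.7 z [38.5 68.9 87. ] mean [575.4  32.7  66.5]
tilt [-7.0000e-02 -1.4000e-02  7.2077e+01]
t 24.65 pos [0.5718 0.0868 0.045 ] F [-7.5 -1.3 10.6] open 0.02385770357233648
[[-0.996 -0.087  0.006]
 [-0.087  0.996  0.   ]
 [-0.006 -0.    -1.   ]]
```

View pics/c8.png

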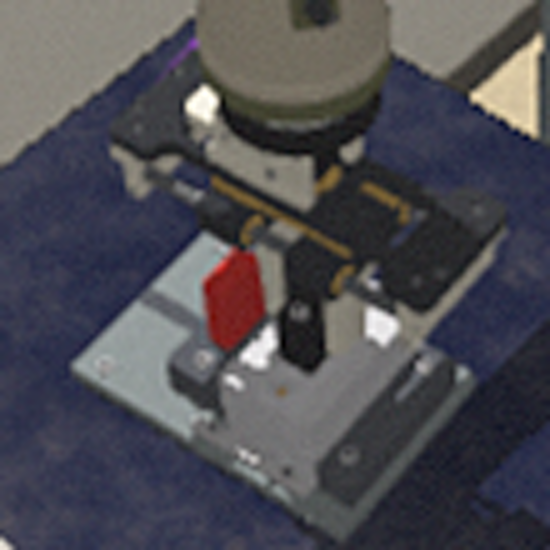

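The view shows the upper half seated on the lower, with the dowel in its hole at crop (281,391) and the jaw closed. The tilt fit included side-wall points, so I'll redo it on the saved frame using the top face only.

```bash
python3 - <<'E'
from m import *
t=np.radians(5); o=np.array([567.6,87]); P=world('side',np.load('pics/side8.npy')); D=(P[...,:2]*1000-o); x=D@[np.cos(t),np.sin(t)]; y=D@[-np.sin(t),np.cos(t)]; z=P[...,2]*1000
q=(x>8)&(x<44)&(abs(y)<26)&(z>64)&(z<76)&~((abs(y)<14)&(x<26)); A=np.c_[x[q],y[q],np.ones(q.sum())]
print(q.sum(),np.round(np.percentile(z[q],[5,50,95]),1),np.round(np.linalg.lstsq(A,z[q],rcond=None)[0],3))
E
```

```text
145 [67.2 70.1 73.2] [-1.4000e-02 -6.0000e-03  7.0556e+01]
```

Face height is 70.1 mm (expected 70) and tilt is about 0.015 or less, within noise. The push is about 11 N plus 3.4 N of weight, roughly 14–15 N. I'm handing in now.

```bash
python3 -c "
from h import *
print(robot.close_job()); st()"
```

```text
the job is handed in; nothing more can be done
None
the job is handed in; nothing more can be done
```

The mould is closed and I handed it in at 24.65 s, with the gripper still holding the halves pressed together. No verdict was reported.

- **Clamping:** I slid the red jaw about 26 mm until it stopped. It had started about 9 mm closed, so travel is about 35 mm. The push was about 14 N, which leaves about 11 N on the lower half after friction. Later images showed no gap on either side of the lower half.
- **Fitting:** The first grasp of the black handle closed on nothing. The images put the fingertips about 36 mm above the reported TCP, so the fingers had passed over the handle. After I allowed for that, the grasp held. I then corrected a 5 mm sideways error, and the upper half slid down the dowels with no measurable resistance.

**Last checks:**
- The upper half's top face is at 70.1 mm (expected 70).
- Tilt is about 0.015 rad. A first fit gave 0.07, but it wrongly included side-wall points.
- The upper half is centred to about 2 mm and its yaw is within about 0.5°.
- The press is about 14–15 N, including the part's own weight.

**Not ideal:**
- The arm pushes sideways against the dowels with about 7 N. One attempt to remove this did not work.
- I did not measure the jar, dropper bottle or petri dish again at the end. The gripper passed near them without touching, as far as the force readings showed.

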